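Clear the check plate and sort two tyre sensors by tag

TASK

Sweep the three loose balance weights off the steel check plate onto the console with the orange scraper block, not touching them with the fingers, and stand the block back on the console beside the plate. Then sort the two tyre-pressure sensors, one at a time, green tag first: take the sensor by its ends out of the cradle, lay it flat on the check plate and let go, take it again by its long sides and set it down flat in the nest of its tag's colour (green = pass, red = reject), before you fetch the other. Leave the green tin, the tyre gauge and the torch where they are and do not tip the sensors over.

Things in the scene. Friction and masses are not known exactly. Their poses are not given: they have to be found in the camera images.
- cradle: Fixed cradle: black base 104 x 122 x 5 mm, origin at the centre of its underside, x along the sensors' length; bays at y = +32 and -32 mm. Each bay has two blue cheeks (7 mm thick, 36 mm long in x about the middle, 29 mm high over all, flush with the sensor's top) 2 mm off the sensor's long sides, so a sensor can be taken only by its open ends. Place and yaw vary.
- check_plate: Fixed steel plate 130 x 130 x 12 mm, lying flat on the console; origin at the centre of its underside (top at z = 12 mm), x and y along its edges, z up. Place and yaw vary.
- pass_nest: Fixed GREEN nest: base 92 x 62 x 5 mm, origin at its underside's centre, x along its length and the sensor's (either way round). Sensor rests 5 mm above the origin in a 68 x 40 mm pocket of end walls 7 mm thick with 10 mm corner returns, 27 mm high over all; the middle 48 mm of each long side is open for fingers, so it goes in only held by its long sides. Nests may swap; place, yaw vary.
- reject_nest: Fixed RED nest, otherwise the same as the green one; the two may have changed places.
- sensor_green: Loose grey sensor housing with a black cover and a GREEN tag on top: 60 (x) x 32 (y) x 24 mm, 60 g; vertical sides for the lower 19 mm. Origin at the centre of its underside, z up. It starts flat in one bay of the cradle (either one), its underside 5 mm above the console.
- sensor_red: The same housing with a RED tag on top, in the other bay.
- scraper: Loose scraper block, 120 g, standing on the console: black rubber foot 120 (x) x 24 (y) x 16 mm, orange handle above it 112 x 22 mm with vertical sides, up to 50 mm high. Origin at the centre of the underside, x along its length.
- weight_1: Loose yellow balance weight with blue backing, 22 (x) x 12 (y) x 6 mm, 12 g, lying on the check plate within 55 mm of its middle lines; origin at the centre of its underside.
- weight_2: Loose yellow balance weight with blue backing, 22 (x) x 12 (y) x 6 mm, 12 g, lying on the check plate within 55 mm of its middle lines; origin at the centre of its underside.
- weight_3: Loose yellow balance weight with blue backing, 22 (x) x 12 (y) x 6 mm, 12 g, lying on the check plate within 55 mm of its middle lines; origin at the centre of its underside.
- paste_tin: Bystander: green tin, 70 mm across, 60 mm high, beyond the plate to the left; leave alone.
- tyre_gauge: Bystander: black round tyre gauge, 71 x 126 x 26 mm, beyond the cradle; leave alone.
- torch: Bystander: black torch, 33 x 124 x 33 mm, lying beyond the plate and nests; leave alone.
There are look-alikes about, which are no part of the job. What is shaped like the sensor_green but purple or turquoise is not meant.

How it is judged:
On the way, in this order (a step that is already met when the one before it is completed fails the run):
1. the held scraper block is down on the check plate (contact force between the fingers and scraper above 1 N and horizontal distance between scraper and check_plate below 0.09 m and z of scraper in the frame of check_plate below 0.019 m), for 0.05 s.
2. the three balance weights are off the plate, on the console (height (world z) of weight_1 between -0.02 and 0.0095 m and height (world z) of weight_2 between -0.02 and 0.0095 m and height (world z) of weight_3 between -0.02 and 0.0095 m), for 0.1 s.
3. the scraper block stands on the console, let go (height (world z) of scraper between -0.006 and 0.004 m and angle between scraper's own z axis and vertical below 0.1 rad and contact force between the fingers and scraper below 0.1 N and linear speed of scraper below 0.03 m/s), for 0.2 s.
4. the green-tag sensor lies flat on the check plate, let go (x of sensor_green in the frame of check_plate between -0.06 and 0.06 m and y of sensor_green in the frame of check_plate between -0.06 and 0.06 m and z of sensor_green in the frame of check_plate between 0.01 and 0.0145 m and angle between sensor_green's own z axis and vertical below 0.1 rad and contact force between the fingers and sensor_green below 0.1 N and linear speed of sensor_green below 0.03 m/s), for 0.2 s.
5. the green-tag sensor lies in the green nest, let go (x of sensor_green in the frame of pass_nest between -0.007 and 0.007 m and y of sensor_green in the frame of pass_nest between -0.007 and 0.007 m and z of sensor_green in the frame of pass_nest between 0.002 and 0.008 m and angle between sensor_green's own z axis and vertical below 0.06 rad and angle between the x axis of sensor_green and the x axis of pass_nest, either way round below 0.25 rad and contact force between the fingers and sensor_green below 0.1 N and linear speed of sensor_green below 0.03 m/s), for 0.2 s.
6. the red-tag sensor lies flat on the check plate, let go (x of sensor_red in the frame of check_plate between -0.06 and 0.06 m and y of sensor_red in the frame of check_plate between -0.06 and 0.06 m and z of sensor_red in the frame of check_plate between 0.01 and 0.0145 m and angle between sensor_red's own z axis and vertical below 0.1 rad and contact force between the fingers and sensor_red below 0.1 N and linear speed of sensor_red below 0.03 m/s), for 0.2 s.
At the end, for the whole second after the job is handed in: Green-tag sensor flat in the green nest, red-tag one in the red nest (7 mm each way, 0.06 rad level, 0.25 rad yaw), let go, at rest; the three weights off the plate on the console (origin below 9.5 mm); the scraper block upright on the console, let go, at rest (all of step 2 and all of step 3 and all of step 5 and x of sensor_red in the frame of reject_nest between -0.007 and 0.007 m and y of sensor_red in the frame of reject_nest between -0.007 and 0.007 m and z of sensor_red in the frame of reject_nest between 0.002 and 0.008 m and angle between sensor_red's own z axis and vertical below 0.06 rad and angle between the x axis of sensor_red and the x axis of reject_nest, either way round below 0.25 rad and contact force between the fingers and sensor_red below 0.1 N and linear speed of sensor_red below 0.03 m/s); the robot touches nothing.
It fails at once if a balance weight is touched with the fingers (contact force between the fingers and weight_1 above 1 N or contact force between the fingers and weight_2 above 1 N or contact force between the fingers and weight_3 above 1 N).
It fails at once if a sensor is tipped over (angle between any of sensor_green, sensor_red's own z axis and vertical above 0.8 rad).
It fails at once if the tin, the gauge or the torch is moved more than 20 mm (distance of any of paste_tin, tyre_gauge, torch from where it was at the start of the episode above 0.02 m).
It also fails if it takes over 72 s, if anything falls off the work surface, if the arm or the gripper's body presses on something with over 40 N, if the wrist force passes 120 N, or if a joint passes its speed limit or range.

ROBOT

A 6-joint arm with a two-finger parallel gripper is mounted at the origin on a cart in front of the work surface, level with it; the furniture and walls round the work are solid. World frame = base frame: x ahead of the robot, y to its left, z up, the work surface at z = 0. Lengths are in m, angles in rad, forces in N, time in s.
With the tool pointing down it reaches from about 0.3 to 0.775 m from the base axis. Payload 14.6 kg.
Tool frame: the origin (TCP) lies at the very end of the fingers, on their centre line; the grasp point (between the pads) lies 19 mm behind it; z points along the fingers, y is the line along which they close (so a half turn about z gives the same grasp; the last joint's range is limited). The gripper opens to 94 mm and grips with 3 to 60 N. Pads are 16 mm wide; open, the fingers measure 119 mm over their backs; the gripper's body (75 mm by 177 mm) begins 78 mm behind the grasp point.
Start: joints at [-1.248, 0.3, 1.521, -0, 1.321, -0.067], TCP at [0.209, -0.509, 0.205] pointing down, gripper open.
Joint ranges: [-3.03, 3.03], [-0.79, 2.21], [0.23, 2.52], [-1.04, 4.18], [0, 3.07], [-2.55, 2.55]. Speed limits (rad/s): [2.22, 2.22, 2.57, 3.14, 3.14, 3.14].

INTERFACE

Orientations are given as [roll, pitch, yaw] about the fixed x, y, z axes, in that order (R = Rz(yaw) Ry(pitch) Rx(roll)).
In Python, from station import ctrl gives the robot as it stands.
- The arm moves only by the tool carry_out, never from a script. Its argument "motion" is text: rows parted by semicolons, each of 7 numbers parted by spaces: the shift along the world's x, y, z in m, then the turn, a rotation vector about the world's x, y, z in degrees, then the closure in counts, from 0 (fully open) to 255 (shut). In form: dx dy dz wx wy wz hand; .... A call has 1 to 20 rows; each row shifts and turns the commanded pose from where the row before left it; what a row does not reach is not made up. A row lasts 1/12 s, in which the tool goes at most 41.7 mm and 7.16 degrees, less where a joint would pass 70% of its speed; a pose out of reach is approached as far as the arm can. A call is refused whole if a number of a shift passes 0.0417 or a number of a turn 7.16, either way. A call with a gripper value outside its range is refused whole. The fingers move at their own pace and stop on an object; "grip_force" is the grip in N (left out, the last holds). Time passes only in rows, so rows that do not move let the fingers close. It gives the time, the measured TCP pose, the force, the opening and the grip force at its end, in the units of the state.
- ctrl.get_obs(): the state, without advancing time (a new reading comes with each control period).
- ctrl.camera(name): name is "scene" or "top" or "wrist"; returns a dict with "pixels" (400x640x3 uint8, red, green, blue), "range_z" (400x640 float32, m along the optical axis (not along the pixel's ray), 0 where there is no reading), "K" (3x3 intrinsics, pixels), "position" and "attitude" of the camera in the world. Camera axes: x right, y up, looking along -z (the intrinsics and any distortion apply to the point x, -y, -z); pixel columns grow to the right and rows downward; lengths in m; the calibration is good to about 2 mm. A picture is of the moment at which its call begins.
- ctrl.hand_in(): hands the job in; it is judged then, once.
The state is a dict: "time_s": time; "qpos": joint angles; "joint_vel": joint speeds; "tau": joint torques, N m; "ee_pos": TCP position; "eef_rot": TCP orientation; "force": force on the tool from outside, world axes, zero at the start; "moment": the same for the moment, N m; "grip_width": finger opening in m; "grip_force": force on a finger pad.
Only numpy, scipy, OpenCV 4.12 (cv2) and the standard library are available. Lean on these libraries where they do the work, as an engineer would, in place of code of your own. Each camera call takes 0.05 s, during which the arm holds its last target. There are 200 camera calls.

## Working session

There is one attempt and no reset: what is moved stays moved. The work goes in short steps, Python scripts to look and compute and a tool call to move; the robot and the scene stay as the last step left them, time stands still between calls to the robot, and variables do not carry over. Pictures are saved under pics/ and viewed, at most 10 in all, crops included, and the job is handed in when it is done.

Besides the shell and the picture viewer there is one more tool, called after "Request:" as name(argument=value, ...) on one line, values as JSON. carry_out: Moves the arm, as the interface text tells. Its arguments: {"type":"object","properties":{"motion":{"type":"string"},"grip_force":{"type":"number"}},"required":["motion"]}

```bash
ls; mkdir -p pics; python3 - <<'E'
from station import ctrl
import cv2,numpy as np
o=ctrl.get_obs();print(o)
for n in("top","scene"):
    c=ctrl.camera(n);cv2.imwrite(f"pics/{n}0.png",c["pixels"][:,:,::-1]);np.savez(f"pics/{n}0.npz",**c)
    print(n,c["K"],c["position"],c["attitude"],[k for k in c])
E
```

```text
pics
{'time_s': 0.0, 'qpos': array([-1.24763337e+00,  3.00500367e-01,  1.52159816e+00,  4.96709703e-05,
        1.32069133e+00, -6.65676538e-02]), 'joint_vel': array([-2.00051636e-04, -1.37645287e-03,  2.81321651e-04, -5.66192951e-04,
        8.34655804e-04,  3.29677997e-05]), 'tau': array([ 2.45981873e-04, -5.31799686e+01, -3.52739668e+01,  7.08237151e-02,
        2.44207936e-02, -1.11051977e-04]), 'ee_pos': array([ 0.20890722, -0.50849136,  0.20486305]), 'eef_rot': array([-3.14040130e+00, -1.27640285e-04,  3.89718212e-01]), 'force': array([-0.32673581,  0.16698363, -0.89010788]), 'moment': array([ 0.01343328, -0.00532629,  0.01774334]), 'grip_force': 0.0, 'grip_width': 0.09366629213530261}
top [[417.75033948   0.         318.66715607]
 [  0.         417.75033948 200.80590893]
 [  0.           0.           1.        ]] [0.38940578 0.09945341 1.17038963] [ 0.18853279 -0.01353324 -1.598534  ] ['pixels', 'range_z', 'K', 'position', 'attitude']
scene [[456.60438534   0.         314.42785606]
 [  0.         456.60438534 199.56494308]
 [  0.           0.           1.        ]] [-0.21465126  0.54995364  1.1024428 ] [ 7.24362069e-01  6.44180998e-05 -2.07597067e+00] ['pixels', 'range_z', 'K', 'position', 'attitude']
```

View pics/top0.png

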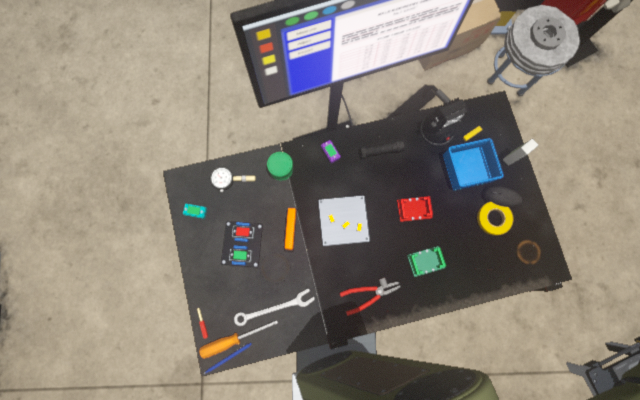

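View pics/scene0.png

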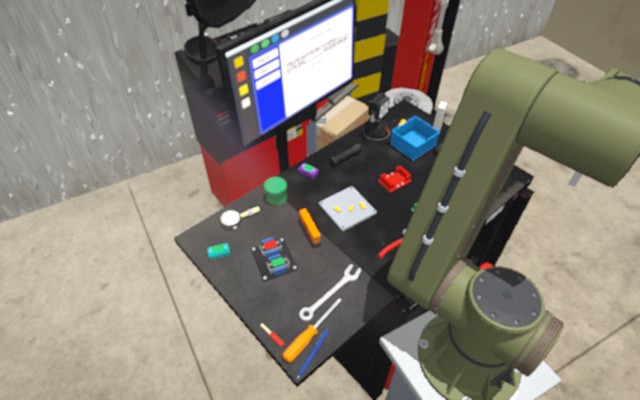

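Top view: cradle at (242,243), with the red tag at (243,231) and the green tag at (240,256). Scraper at (290,228), plate at (344,220) with weights at (334,218), (345,225) and (360,228). Red nest at (415,208), green nest at (427,261). Look-alikes are turquoise at (195,211), purple at (331,150), and an orange screwdriver at (220,346). The two tagged housings between blue cheeks in the black cradle fit the description.

```bash
cat > h.py <<'E'
import cv2,numpy as np
from scipy.spatial.transform import Rotation as R
def load(n): return dict(np.load(f"pics/{n}.npz"))
def snap(name,tag):
    from station import ctrl
    c=ctrl.camera(name);cv2.imwrite(f"pics/{tag}.png",c["pixels"][:,:,::-1]);np.savez(f"pics/{tag}.npz",**c);return c
def cast(c,uv,z):
    uv=np.atleast_2d(np.asarray(uv,float));K=c["K"]
    d=np.c_[(uv[:,0]-K[0,2])/K[0,0],-(uv[:,1]-K[1,2])/K[1,1],-np.ones(len(uv))]
    d=d@R.from_euler('xyz',c["attitude"]).as_matrix().T
    return c["position"]+d*((z-c["position"][2])/d[:,2])[:,None]
def zmed(c,m):
    v,u=np.nonzero(m&(c["range_z"]>0));r=c["range_z"][v,u];K=c["K"]
    d=np.c_[(u-K[0,2])/K[0,0]*r,-(v-K[1,2])/K[1,1]*r,-r]
    return d@R.from_euler('xyz',c["attitude"]).as_matrix().T+c["position"]
def hsv(c): return cv2.cvtColor(c["pixels"],cv2.COLOR_RGB2HSV)
def mask(c,lo,hi,box):
    m=cv2.inRange(hsv(c),np.array(lo),np.array(hi));k=np.zeros_like(m);x0,y0,x1,y1=box;k[y0:y1,x0:x1]=m[y0:y1,x0:x1];return k
def rect(c,m,z,close=0,hull=True):
    """min-area rectangle in the world of mask at height z: centre, size, yaw of long side deg"""
    v,u=np.nonzero(m);p=cast(c,np.c_[u,v],z)[:,:2]
    (cx,cy),(w,h),a=cv2.minAreaRect((p*1000).astype(np.float32))
    if h>w:w,h,a=h,w,a+90
    a=(a+90)%180-90
    return np.round([cx,cy,w,h,a],1),len(u)
def blobs(m,n=20):
    k,l,s,_=cv2.connectedComponentsWithStats(m);return [(l==i) for i in range(1,k) if s[i,4]>=n]
E
python3 - <<'E'
from h import *
c=load("top0")
def rep(n,m,z):
    for b in blobs(m,6):
        zz=zmed(c,b)[:,2]; print(n,rect(c,b,z),"z med/p90",np.round(np.percentile(zz,[10,50,90])*1000,1) if len(zz) else None)
rep("scraper",mask(c,(5,150,120),(18,255,255),(275,195,305,260)),.05)
rep("plate",mask(c,(0,0,110),(179,80,255),(310,185,380,255)),.012)
rep("wt",mask(c,(20,120,120),(35,255,255),(318,190,370,250)),.006+.012)
rep("redtag",mask(c,(0,120,100),(5,255,255),(220,220,265,270)),.029)
rep("greentag",mask(c,(45,100,70),(85,255,255),(220,220,265,270)),.029)
rep("blue",mask(c,(95,100,70),(125,255,255),(220,220,265,270)),.029)
rep("rednest",mask(c,(0,150,60),(6,255,255),(390,190,440,230)),.027)
rep("rednest",mask(c,(172,150,60),(179,255,255),(390,190,440,230)),.027)
rep("greennest",mask(c,(60,100,40),(90,255,255),(400,240,455,285)),.027)
rep("tin",mask(c,(50,100,40),(80,255,255),(262,145,298,185)),.06)
im=c["pixels"][180:300,200:460,::-1];cv2.imwrite("pics/crop.png",cv2.resize(im,None,fx=3,fy=3,interpolation=cv2.INTER_CUBIC))
E
```

```text
scraper (array([529.3, 158.2, 112.2,  25.1,  -5.5]), 131) z med/p90 [14.1 46.2 50.8]
plate (array([553.6,   9.9, 132.7, 132.4,   3.9]), 2118) z med/p90 [ 8.1 11.6 14.6]
wt (array([558.9,  44.2,  18.6,   9.7,  16.4]), 25) z med/p90 [15.8 17.5 19.2]
wt (array([541.3,   5. ,  17.9,   9.8, -46.7]), 26) z med/p90 [14.5 18.5 22. ]
wt (array([532.1, -32.7,  18.5,  10.1, -16.5]), 27) z med/p90 [13.7 17.9 20.7]
redtag (array([526.9, 289.6,  36.1,  23.2,  82.8]), 112) z med/p90 [27.2 29.7 32.3]
greentag (array([462.8, 296.3,  35.4,  21.5,  88.5]), 115) z med/p90 [26.6 29.8 32.2]
blue (array([548.5, 288.9,  35.9,   8.3,  88.5]), 47) z med/p90 [12.4 27.2 30.8]
blue (array([504.7, 292.7,  38.3,   8.2,  88.5]), 47) z med/p90 [ 8.1 27.7 30.8]
blue (array([484.7, 295.2,  38.5,   9.4,  82.8]), 51) z med/p90 [ 8.5 27.4 30.6]
blue (array([442.7, 299. ,  35.3,   8. ,  88.4]), 46) z med/p90 [ 4.1 28.7 31.5]
rednest (array([ 579. , -188.9,   94.9,   63.7,  -85.5]), 683) z med/p90 [ 0.9  5.2 26.1]
rednest (array([ 597.6, -222. ,   14.4,    5.6,   -4.4]), 9) z med/p90 [ 5.8 10.6 25.7]
greennest (array([ 433.3, -211.3,   94.5,   61.4,  -75.9]), 713) z med/p90 [ 1.2  5.3 25.7]
tin (array([702.4, 183.5,  76.8,  68.9,  -1.3]), 583) z med/p90 [27.5 58.  61.1]
```

View pics/crop.png

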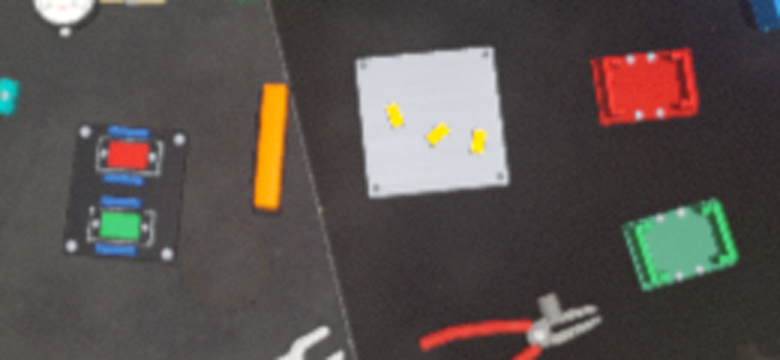

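The crop shows the scraper at left of the plate, three yellow weights, and the red and green nests. The sensors are in the cradle with their tags clear: red far, green near. The measured sizes match the given ones (plate 132x132, handle 112x25, nests 95x63). I'll go above the scraper now.

Request:
carry_out(motion="0.0178 0.037 0 0 0 -1.544 0;0.0178 0.037 0 0 0 -1.544 0;0.0178 0.037 0 0 0 -1.544 0;0.0178 0.037 0 0 0 -1.544 0;0.0178 0.037 0 0 0 -1.544 0;0.0178 0.037 0 0 0 -1.544 0;0.0178 0.037 0 0 0 -1.544 0;0.0178 0.037 0 0 0 -1.544 0;0.0178 0.037 0 0 0 -1.544 0;0.0178 0.037 0 0 0 -1.544 0;0.0178 0.037 0 0 0 -1.544 0;0.0178 0.037 0 0 0 -1.544 0;0.0178 0.037 0 0 0 -1.544 0;0.0178 0.037 0 0 0 -1.544 0;0.0178 0.037 0 0 0 -1.544 0;0.0178 0.037 0 0 0 -1.544 0;0.0178 0.037 0 0 0 -1.544 0;0.0178 0.037 0 0 0 -1.544 0;0 0 0 0 0 0 0;0 0 0 0 0 0 0")

```text
time_s: 1.77
ee_pos: [0.5293, 0.1587, 0.2044]
eef_rot: [3.141, 0.002, -0.093]
force: [-1.0, 0.4, 0.3]
grip_width: 0.0941
grip_force: 0.0
```

```bash
python3 - <<'E'
from h import *
c=snap("wrist","w1");print(c["K"][0,0],c["position"],c["attitude"])
for b in blobs(mask(c,(5,150,100),(18,255,255),(0,0,640,400)),200):
    print(rect(c,b,.05),[np.percentile(np.nonzero(b)[i],[0,100]) for i in (1,0)],np.percentile(zmed(c,b)[:,2],[10,50,90]))
E
```

```text
297.8188368096935 [0.61148888 0.15028897 0.38437206] [-2.88643220e-01 -1.30689591e-03 -1.66229675e+00]
(array([532.1, 155. , 112.1,  21.4,  -5.5]), 1614) [array([316., 335.]), array([135., 230.])] [0.04861081 0.05049675 0.05159441]
(array([263.6, 328.7, 109.3,  34.3, -69.2]), 991) [array([189., 253.]), array([358., 398.])] [0.01425626 0.02297536 0.02802268]
```

View pics/w1.png

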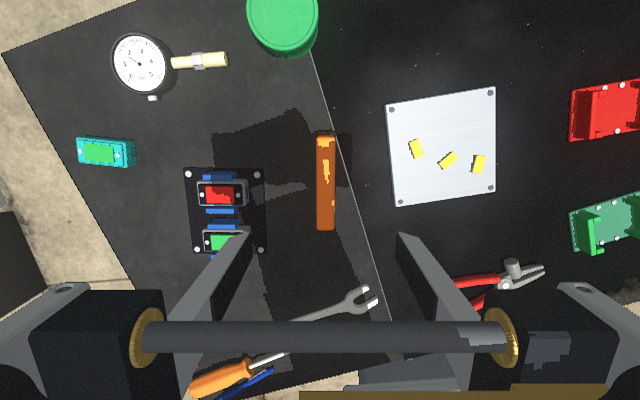

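Wrist view: the orange block at (325,183) is bare and clear between the fingers. The plate at (442,147), the weights and the red sensor at (219,195) are visible too. I'll refine the other positions from this same picture.

```bash
python3 - <<'E'
from h import *
c=load("w1")
def rep(n,m,z,k=40):
    for b in blobs(m,k): print(n,rect(c,b,z))
rep("plate",mask(c,(0,0,110),(179,80,255),(375,75,510,215)),.012,1000)
rep("wt",mask(c,(20,120,120),(35,255,255),(375,75,510,215)),.018)
rep("redtag",mask(c,(0,150,100),(8,255,255),(190,160,260,215)),.029)
rep("blue",mask(c,(100,120,60),(125,255,255),(190,160,260,260)),.029)
E
```

```text
plate (array([554.5,   7.2, 130.1, 129.8,   4.1]), 10566)
wt (array([560. ,  41.5,  21.3,  11.7,  19.5]), 168)
wt (array([541.5,   2.2,  21.4,  11.7, -51.4]), 164)
wt (array([533.8, -35.2,  20.9,  12.5, -12.7]), 171)
redtag (array([526.6, 286.8,  34.4,  21.8,  84.4]), 465)
blue (array([551. , 282.6,  41.8,   9.9,  84.7]), 264)
blue (array([507.2, 287.6,  41.7,   9.2,  84.7]), 239)
blue (array([489.2, 289.3,  41.7,  13.6,  84.7]), 299)
```

Request:
carry_out(motion="0.001 -0.0015 -0.034 0 0 0 0;0.001 -0.001 -0.034 0 0 0 0;0.001 -0.0005 -0.034 0 0 0 0;0 0 -0.034 0 0 0 0;0 0 -0.034 0 0 0 0;0 0 -0.01 0 0 0 0;0 0 0 0 0 0 0;0 0 0 0 0 0 0")

```text
time_s: 2.48
ee_pos: [0.5329, 0.1537, 0.0268]
eef_rot: [-3.141, -0.001, -0.096]
force: [1.0, 0.2, 0.9]
grip_width: 0.0938
grip_force: 0.0
```

Request:
carry_out(motion="0 0 0 0 0 0 255;0 0 0 0 0 0 255;0 0 0 0 0 0 255;0 0 0 0 0 0 255;0 0 0 0 0 0 255;0 0 0 0 0 0 255;0 0 0 0 0 0 255;0 0 0 0 0 0 255", grip_force=40)

```text
time_s: 3.15
ee_pos: [0.5324, 0.1543, 0.0254]
eef_rot: [3.142, 0.0, -0.095]
force: [-0.6, -0.3, -0.2]
grip_width: 0.0441
grip_force: 0.0
```

Request:
carry_out(motion="0 0 0 0 0 0 255;0 0 0 0 0 0 255;0 0 0 0 0 0 255;0 0 0 0 0 0 255;0 0 0 0 0 0 255;0 0 0 0 0 0 255")

```text
time_s: 3.65
ee_pos: [0.5324, 0.1543, 0.0254]
eef_rot: [3.142, -0.0, -0.095]
force: [-0.7, 0.6, -0.3]
grip_width: 0.0214
grip_force: 40.0
```

Request:
carry_out(motion="0 0 0.02 0 0 0 255;0 0 0.02 0 0 0 255;0.003 -0.02 0 0 0 2.4 255;0.003 -0.022 0 0 0 2.4 255;0.0033 -0.022 0 0 0 2.4 255;0.0033 -0.0213 0 0 0 2.4 255;0 0 -0.012 0 0 0 255;0 0 -0.01 0 0 0 255;0 0 -0.003 0 0 0 255;0 0 -0.001 0 0 0 255;0 0 0 0 0 0 255;0 0 0 0 0 0 255")

```text
time_s: 4.65
ee_pos: [0.545, 0.0696, 0.0396]
eef_rot: [-3.142, -0.0, 0.073]
force: [0.6, 0.9, -1.4]
grip_width: 0.0216
grip_force: 40.0
```

Request:
carry_out(motion="0 0 -0.0007 0 0 0 255;0 0 -0.0006 0 0 0 255;0 0 0 0 0 0 255;0 0 0 0 0 0 255")

```text
time_s: 4.98
ee_pos: [0.545, 0.069, 0.0383]
eef_rot: [-3.142, -0.0, 0.072]
force: [0.7, -0.8, -0.5]
grip_width: 0.0216
grip_force: 40.0
```

Request:
carry_out(motion="0.0006 -0.008 0 0 0 0 255;0.0006 -0.008 0 0 0 0 255;0.0006 -0.008 0 0 0 0 255;0.0006 -0.008 0 0 0 0 255;0.0006 -0.008 0 0 0 0 255;0.0006 -0.008 0 0 0 0 255;0.0006 -0.008 0 0 0 0 255;0.0006 -0.008 0 0 0 0 255;0.0006 -0.008 0 0 0 0 255;0.0006 -0.008 0 0 0 0 255;0.0006 -0.008 0 0 0 0 255;0.0006 -0.008 0 0 0 0 255;0.0006 -0.008 0 0 0 0 255;0.0006 -0.008 0 0 0 0 255;0.0006 -0.008 0 0 0 0 255;0.0006 -0.008 0 0 0 0 255;0.0006 -0.008 0 0 0 0 255;0 0 0 0 0 0 255")

```text
time_s: 6.48
ee_pos: [0.5553, -0.0685, 0.0382]
eef_rot: [3.141, -0.0, 0.071]
force: [-1.1, -0.8, -1.6]
grip_width: 0.0217
grip_force: 40.0
```

Request:
carry_out(motion="0 0 0.02 0 0 0 255;0 0 0.03 0 0 0 255;0 0.03 0.03 0 0 0 255;0 0.04 0 0 0 0 255;0 0.04 0 0 0 0 255;0 0 0 0 0 0 255")

```text
time_s: 6.98
ee_pos: [0.5549, 0.048, 0.1182]
eef_rot: [-3.141, -0.001, 0.077]
force: [0.4, -0.1, -1.9]
grip_width: 0.022
grip_force: 40.0
```

```bash
python3 - <<'E'
from h import *
c=snap("wrist","w2");snap("top","top2")
def rep(n,m,z,k=40):
    for b in blobs(m,k): print(n,rect(c,b,z),np.mean(np.nonzero(b),1)[::-1],np.percentile(zmed(c,b)[:,2],[10,50,90]))
rep("wt",mask(c,(20,120,90),(35,255,255),(0,0,640,300)),.006,20)
E
```

```text
wt (array([567.8, -64.6,  22.1,  10.2,   4.5]), 145) [434.46206897 193.97931034] [0.00562855 0.0068563  0.00784564]
wt (array([548.8, -80.3,  22.4,  13.4, -24.6]), 260) [445.80384615 212.26538462] [0.00514018 0.00671835 0.00771037]
wt (array([525.5, -86.5,  25.1,   6.8, -73.7]), 90) [447.95555556 233.4       ] [0.00635925 0.01292905 0.01378432]
wt (array([438.7,  51.5,   7.8,   5.7,   3.9]), 33) [311.75757576 296.15151515] [0.14272015 0.14337222 0.14385151]
```

View pics/w2.png

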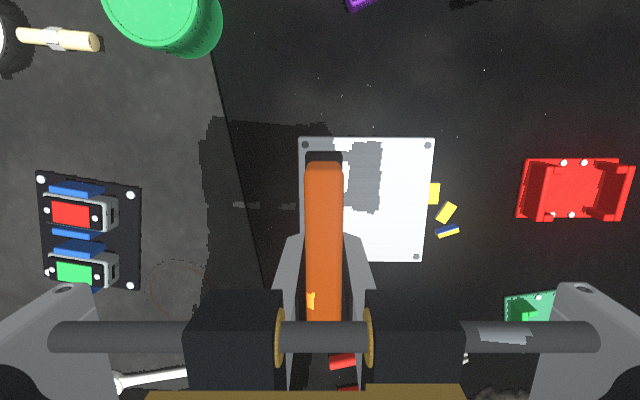

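The weights at (434,194), (446,212) and (448,233) are all off the plate on the console. Two lie flat and one stands on its side with its top at 13 mm, so its origin is about 6 mm. Next I stand the block down at y≈0.145.

Request:
carry_out(motion="-0.008 0.033 0 0 0 -3 255;-0.008 0.033 -0.01 0 0 -3 255;-0.008 0.031 -0.03 0 0 -3 255;0 0 -0.03 0 0 0 255;0 0 -0.015 0 0 0 255;0 0 -0.004 0 0 0 255;0 0 -0.002 0 0 0 255;0 0 -0.001 0 0 0 255;0 0 0 0 0 0 255;0 0 0 0 0 0 255")

```text
time_s: 7.92
ee_pos: [0.5323, 0.1376, 0.0282]
eef_rot: [-3.141, -0.002, -0.085]
force: [0.2, 0.0, -0.2]
grip_width: 0.0219
grip_force: 40.0
```

Request:
carry_out(motion="0 0 -0.001 0 0 0 255;0 0 -0.001 0 0 0 255;0 0 -0.0006 0 0 0 255;0 0 0 0 0 0 255;0 0 0 0 0 0 255")

```text
time_s: 8.33
ee_pos: [0.5319, 0.1378, 0.0254]
eef_rot: [-3.142, -0.001, -0.085]
force: [-2.4, -1.8, 7.4]
grip_width: 0.022
grip_force: 40.0
```

Request:
carry_out(motion="0 0 0 0 0 0 0;0 0 0 0 0 0 0;0 0 0 0 0 0 0;0 0 0 0 0 0 0;0 0 0 0 0 0 0;0 0 0 0 0 0 0;0 0 0 0 0 0 0;0 0 0.01 0 0 0 0;0 0 0.03 0 0 0 0;0 0 0.04 0 0 0 0;0 0 0.04 0 0 0 0;-0.014 0.031 0.02 0 0 0 0;-0.014 0.031 0 0 0 0 0;-0.014 0.031 0 0 0 0 0;-0.014 0.031 0 0 0 0 0;-0.013 0.031 0 0 0 -0.6 0;0 0 0 0 0 0 0;0 0 0 0 0 0 0")

```text
time_s: 9.83
ee_pos: [0.462, 0.294, 0.1652]
eef_rot: [-3.141, -0.0, -0.093]
force: [1.2, -0.6, -0.3]
grip_width: 0.0938
grip_force: 0.0
```

```bash
python3 - <<'E'
from h import *
c=snap("wrist","w3");snap("top","top3");print(c["position"],c["attitude"])
def rep(n,m,z,k=60):
    for b in blobs(m,k): print(n,rect(c,b,z),np.mean(np.nonzero(b),1)[::-1].round(),np.percentile(zmed(c,b)[:,2],[10,50,90]).round(4))
B=(0,0,640,400)
rep("orange",mask(c,(5,150,100),(18,255,255),B),.05,300)
rep("red",mask(c,(0,150,100),(8,255,255),B),.029)
rep("green",mask(c,(45,100,60),(85,255,255),B),.029)
rep("blue",mask(c,(100,120,60),(125,255,255),B),.029)
E
```

```text
[0.54378822 0.28548613 0.34536056] [-2.86487466e-01 -4.75049154e-04 -1.66234478e+00]
orange (array([530.8, 143.5, 111.1,  33.2,  -4.8]), 2088) [468. 108.] [0.0249 0.0434 0.0504]
orange (array([259.6, 344.6,  94.9,  34.1, -69.8]), 661) [286. 362.] [0.0166 0.0245 0.0279]
red (array([526.7, 285.9,  34.2,  21.2,  84.8]), 709) [324. 130.] [0.0298 0.0308 0.0317]
red (array([371.2, -10.6, 103.4,  20.2, -81.2]), 996) [591. 244.] [0.0085 0.016  0.0178]
red (array([335.8, -26.6,  89.6,  22.9, -62.3]), 831) [606. 268.] [0.0071 0.0144 0.0176]
green (array([589.9, 421.2,  33.6,  21.5,  78.7]), 799) [182.  78.] [0.0247 0.0256 0.0266]
green (array([463. , 292.7,  34.2,  21.5,  84.7]), 628) [323. 190.] [0.0297 0.0307 0.0315]
blue (array([548.7, 286.3,  34.6,   6.8,  84.8]), 268) [322. 109.] [0.0275 0.0298 0.0309]
blue (array([506.6, 290.7,  34.9,   7.3,  84.8]), 256) [322. 151.] [0.026  0.0297 0.0307]
blue (array([486.5, 293.2,  34.5,   9.8,  84.7]), 279) [321. 169.] [0.0156 0.0295 0.0307]
blue (array([443.9, 297.6,  34.8,   9.6,  82.5]), 256) [321. 208.] [0.0213 0.0292 0.0305]
blue (array([217.3, 327.2, 116.4,  10.7, -59.7]), 464) [314. 372.] [0.005  0.0083 0.0098]
```

View pics/w3.png

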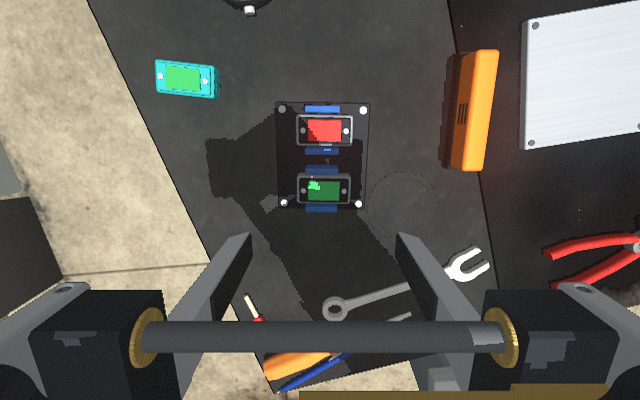

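The scraper stands at (468,108). The green sensor is centred between the fingers at (323,190). Its tag at (463,293) and height 30 mm match. Descend and close on its ends.

Request:
carry_out(motion="0.0015 0 -0.038 0 0 0 0;0 0 -0.038 0 0 0 0;0 0 -0.038 0 0 0 0;0 0 -0.025 0 0 0 0;0 0 -0.01 0 0 0 0;0 0 -0.005 0 0 0 0;0 0 -0.001 0 0 0 0;0 0 0 0 0 0 0;0 0 0 0 0 0 255;0 0 0 0 0 0 255;0 0 0 0 0 0 255;0 0 0 0 0 0 255;0 0 0 0 0 0 255;0 0 0 0 0 0 255;0 0 0 0 0 0 255;0 0 0 0 0 0 255", grip_force=25)

```text
time_s: 11.27
ee_pos: [0.4642, 0.293, 0.0098]
eef_rot: [-3.141, -0.0, -0.095]
force: [-1.4, -0.6, 3.7]
grip_width: 0.0598
grip_force: 25.0
```

Request:
carry_out(motion="0 0 0.02 0 0 0 255;0 0 0.03 0 0 0 255;0 0 0.035 0 0 0 255;0.005 -0.015 0.015 0 0 0 255;0.0115 -0.038 0 0 0 0 255;0.0115 -0.038 0 0 0 0 255;0.0115 -0.038 0 0 0 0 255;0.0115 -0.038 0 0 0 0 255;0.0115 -0.038 0 0 0 0 255;0.0115 -0.038 0 0 0 0 255;0.0115 -0.034 0 0 0 0 255;0.005 -0.0085 0 0 0 0 255;0 0 -0.03 0 0 0 255;0 0 -0.03 0 0 0 255;0 0 -0.02 0 0 0 255;0 0 -0.008 0 0 0 255;0 0 -0.002 0 0 0 255;0 0 0 0 0 0 255;0 0 0 0 0 0 255")

```text
time_s: 12.85
ee_pos: [0.5553, 0.0076, 0.0208]
eef_rot: [-3.142, -0.002, -0.095]
force: [1.2, 0.1, -0.6]
grip_width: 0.0595
grip_force: 25.0
```

Request:
carry_out(motion="0 0 -0.0015 0 0 0 255;0 0 -0.0015 0 0 0 255;0 0 -0.0008 0 0 0 255;0 0 0 0 0 0 255;0 0 0 0 0 0 255")

```text
time_s: 13.27
ee_pos: [0.555, 0.0074, 0.0167]
eef_rot: [-3.141, -0.001, -0.095]
force: [-2.3, 0.1, 6.8]
grip_width: 0.06
grip_force: 25.0
```

Request:
carry_out(motion="0 0 0 0 0 0 0;0 0 0 0 0 0 0;0 0 0 0 0 0 0;0 0 0 0 0 0 0;0 0 0 0 0 0 0;0 0 0.03 0 0 0 0;0 0 0.03 0 0 6.92 0;0 0 0.03 0 0 6.92 0;0 0 0.03 0 0 6.92 0;0 0 0 0 0 6.92 0;0 0 0 0 0 6.92 0;0 0 0 0 0 6.92 0;0 0 0 0 0 6.92 0;0 0 0 0 0 6.92 0;0 0 0 0 0 6.92 0;0 0 0 0 0 6.92 0;0 0 0 0 0 6.92 0;0 0 0 0 0 6.92 0;0 0 0 0 0 6.92 0;0 0 0 0 0 0 0")

```text
time_s: 14.93
ee_pos: [0.5545, 0.0073, 0.1357]
eef_rot: [-3.141, 0.0, 1.481]
force: [0.1, -0.3, -0.1]
grip_width: 0.0941
grip_force: 0.0
```

```bash
python3 - <<'E'
from h import *
c=snap("wrist","w4");snap("top","top4");print(c["position"],c["attitude"])
def rep(n,m,z,k=60):
    for b in blobs(m,k): print(n,rect(c,b,z),np.mean(np.nonzero(b),1)[::-1].round(),np.percentile(zmed(c,b)[:,2],[10,50,90]).round(4))
B=(0,0,640,400)
rep("green",mask(c,(45,100,50),(90,255,255),B),.036)
rep("plate",mask(c,(0,0,150),(179,60,255),B),.012,1500)
E
```

```text
[0.56119375 0.0893962  0.3157835 ] [-0.28891152 -0.00105756 -0.08901167]
green (array([704.2, 153.1,  84.2,  24.1,  -5.1]), 2347) [482.  13.] [0.0082 0.0495 0.0605]
green (array([748.4,  39.3,  33. ,  20.5,  28.5]), 777) [528. 150.] [0.025  0.026  0.0269]
green (array([554.2,   5.9,  33.8,  20.9,  84.9]), 734) [324. 202.] [0.0369 0.0378 0.0387]
green (array([ 442.9, -201. ,   83.1,   70.5,   -5.2]), 2337) [248. 375.] [0.0054 0.0069 0.0276]
plate (array([331.4, 152. , 113.8,  37.1, -65.6]), 1980) [78. 66.] [0.0082 0.0095 0.0106]
plate (array([820.8, 144.5,  63.9,  52.6,   9. ]), 3811) [602.  26.] [-0.8809 -0.8781 -0.8752]
plate (array([554.2,   6.6, 129.4, 128.9,   4.1]), 9539) [329. 200.] [0.0122 0.0131 0.014 ]
```

View pics/w4.png

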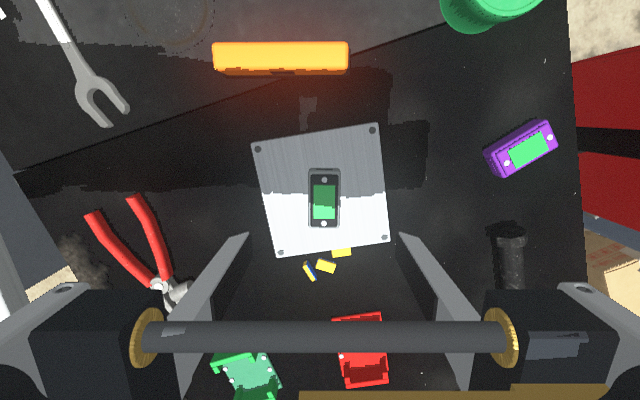

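The sensor lies flat and centred on the plate at (324,202), with nothing in the way of its long sides. Before gripping it I'll take one empty-handed look over the nests.

Request:
carry_out(motion="-0.009 -0.035 0.014 0 0 0 0;-0.009 -0.035 0.014 0 0 0 0;-0.009 -0.035 0.014 0 0 0 0;-0.009 -0.035 0.014 0 0 0 0;-0.009 -0.035 0.014 0 0 0 0;0 0 0 0 0 0 0;0 0 0 0 0 0 0")

```text
time_s: 15.62
ee_pos: [0.5094, -0.1691, 0.2063]
eef_rot: [3.14, 0.0, 1.468]
force: [-0.1, 1.0, 0.3]
grip_width: 0.0939
grip_force: 0.0
```

```bash
python3 - <<'E'
from h import *
c=snap("wrist","w5");print(c["position"],c["attitude"])
def rep(n,m,z,k=200):
    for b in blobs(m,k):
        P=zmed(c,b);print(n,np.mean(np.nonzero(b),1)[::-1].round(),len(P))
        for nm,s in(("top",(P[:,2]>.023)&(P[:,2]<.031)),("base",(P[:,2]>.002)&(P[:,2]<.010))):
            q=P[s][:,:2]
            if len(q)>40:
                q=(q*1000).astype(np.float32);print(nm,len(q),np.round(np.r_[sum([list(x) if hasattr(x,'__len__') else [x] for x in cv2.minAreaRect(q)],[])],1), np.median(P[s][:,2]).round(4))
B=(0,0,640,330)
rep("red",mask(c,(0,130,40),(8,255,255),B)|mask(c,(172,130,40),(179,255,255),B),.027)
rep("green",mask(c,(45,90,30),(90,255,255),B),.027)
E
```

```text
[ 0.51680797 -0.08709853  0.38643651] [-0.2891989  -0.00247406 -0.10147934]
red [612.   9.] 858
red [183.  69.] 1176
base 136 [364.9 -25.1   7.  101.7   6.7] 0.0077
red [619. 100.] 4909
red [150.  83.] 1147
base 140 [325.8 -31.8  17.4  91.2  36.4] 0.0076
red [381. 193.] 3294
top 712 [ 583.1 -197.3   54.    82.1    4.8] 0.0278
base 2200 [ 583.5 -199.8   62.3   98.9    4.7] 0.0061
green [349.  16.] 716
green [272. 220.] 3064
top 656 [ 434.7 -219.3   53.9   81.9   14.3] 0.0277
base 2043 [ 431.3 -219.6   68.4   91.2   14.1] 0.006
```

View pics/w5.png

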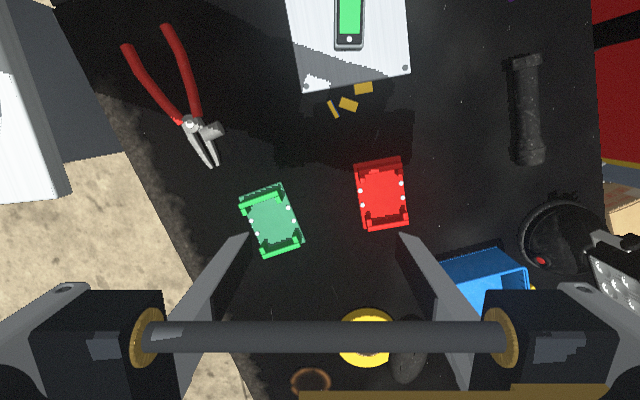

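The red nest is at (381,193) and the green nest at (272,220), both empty. The rim rectangles measure 82x54 as they should. The arm is still now, so I'll repeat the shot to confirm.

```bash
python3 - <<'E'
from h import *
from station import ctrl
c=snap("wrist","w6");print(ctrl.get_obs()["ee_pos"],ctrl.get_obs()["eef_rot"])
B=(0,150,640,300)
for n,m in(("red",mask(c,(0,130,40),(8,255,255),B)|mask(c,(172,130,40),(179,255,255),B)),("green",mask(c,(45,90,30),(90,255,255),B))):
    for b in blobs(m,1500):
        P=zmed(c,b);v,u=np.nonzero(b&(c["range_z"]>0));s=(P[:,2]>.024)&(P[:,2]<.031)
        k=np.zeros(b.shape,bool);k[v[s],u[s]]=1;print(n,rect(c,k,.027))
E
```

```text
[ 0.50954009 -0.16710897  0.20525702] [-3.14097493e+00 -3.25585100e-04  1.47258486e+00]
red (array([ 583. , -197.1,   82.7,   54.1,  -85.2]), 693)
green (array([ 435. , -219.1,   82.5,   54.6,  -75.4]), 636)
```

Request:
carry_out(motion="0.009 0.035 -0.014 0 0 0 0;0.009 0.035 -0.014 0 0 0 0;0.009 0.035 -0.014 0 0 0 0;0.009 0.035 -0.014 0 0 0 0;0.009 0.035 -0.014 0 0 0 0;0 0 -0.01 0 0 0 70;0 0 -0.035 0 0 0 70;0 0 -0.035 0 0 0 70;0 0 -0.025 0 0 0 70;0 0 -0.01 0 0 0 70;0 0 -0.003 0 0 0 70;0 0 -0.001 0 0 0 70;0 0 0 0 0 0 255;0 0 0 0 0 0 255;0 0 0 0 0 0 255;0 0 0 0 0 0 255;0 0 0 0 0 0 255;0 0 0 0 0 0 255;0 0 0 0 0 0 255;0 0 0 0 0 0 255")

```text
time_s: 17.38
ee_pos: [0.5548, 0.0073, 0.0171]
eef_rot: [3.141, 0.0, 1.475]
force: [-2.2, 0.2, 4.8]
grip_width: 0.0318
grip_force: 25.0
```

Request:
carry_out(motion="0 0 0.02 0 0 0 255;0 0 0.03 0 0 0 255;0 0 0.02 0 0 0 255;-0.0171 -0.03236 0 0 0 2.86 255;-0.0171 -0.03236 0 0 0 2.86 255;-0.0171 -0.03236 0 0 0 2.86 255;-0.0171 -0.03236 0 0 0 2.86 255;-0.0171 -0.03236 0 0 0 2.86 255;-0.0171 -0.03236 0 0 0 2.86 255;-0.0171 -0.03236 0 0 0 2.86 255;0 0 -0.02 0 0 0 255;0 0 -0.015 0 0 0 255;0 0 0 0 0 0 255;0 0 0 0 0 0 255")

```text
time_s: 18.55
ee_pos: [0.4346, -0.219, 0.0515]
eef_rot: [-3.141, -0.001, 1.824]
force: [-0.8, 0.7, -0.8]
grip_width: 0.0322
grip_force: 25.0
```

Spot on. Lower into the pocket.

Request:
carry_out(motion="0 0 -0.012 0 0 0 255;0 0 -0.012 0 0 0 255;0 0 -0.01 0 0 0 255;0 0 -0.004 0 0 0 255;0 0 -0.002 0 0 0 255;0 0 -0.0015 0 0 0 255;0 0 0 0 0 0 255;0 0 0 0 0 0 255")

```text
time_s: 19.22
ee_pos: [0.4352, -0.2193, 0.0107]
eef_rot: [3.141, 0.0, 1.824]
force: [-0.1, 0.1, -1.5]
grip_width: 0.0317
grip_force: 25.0
```

Request:
carry_out(motion="0 0 -0.0007 0 0 0 255;0 0 0 0 0 0 255;0 0 0 0 0 0 0;0 0 0 0 0 0 0;0 0 0 0 0 0 0;0 0 0 0 0 0 0;0 0 0 0 0 0 0;0 0 0 0 0 0 0;0 0 0.01 0 0 0 0;0 0 0.02 0 0 0 0;0 0 0.035 0 0 0 0;0 0 0.035 0 0 0 0;0 0.025 0.03 0 0 0 0;0 0.03 0.03 0 0 0 0;0 0 0 0 0 0 0;0 0 0 0 0 0 0")

```text
time_s: 20.55
ee_pos: [0.4355, -0.1641, 0.171]
eef_rot: [3.139, 0.002, 1.826]
force: [-0.4, -0.7, -0.2]
grip_width: 0.094
grip_force: 0.0
```

```bash
python3 - <<'E'
from h import *
c=snap("wrist","w7")
B=(150,100,450,300)
for b in blobs(mask(c,(45,90,30),(90,255,255),B),100):
    P=zmed(c,b);v,u=np.nonzero(b&(c["range_z"]>0));s=(P[:,2]>.024)&(P[:,2]<.028)
    print(rect(c,b,.029),np.mean(np.nonzero(b),1)[::-1].round(),np.percentile(P[:,2],[5,50,95]).round(4))
cv2.imwrite("pics/w7c.png",cv2.resize(c["pixels"][120:290,200:440,::-1],None,fx=3,fy=3))
E
```

```text
(array([ 433.4, -212.2,   93.2,   58.2,  -75.5]), 2249) [311. 224.] [0.0044 0.0077 0.0287]
(array([ 434.6, -221.3,   35.4,   22.2,  -75.5]), 539) [311. 235.] [0.0298 0.0309 0.032 ]
```

View pics/w7c.png

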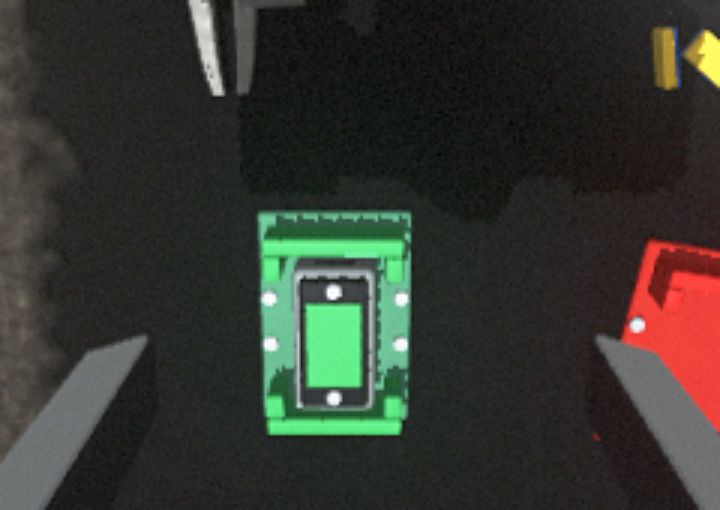

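The green sensor sits level inside the green nest (crop (335,345)). Its tag is at 31 mm, as it was in the cradle. Now the red one.

Request:
carry_out(motion="0.0077 0.0375 0 0 0 5.84 0;0.0077 0.0375 0 0 0 5.84 0;0.0077 0.0375 0 0 0 5.84 0;0.0077 0.0375 0 0 0 5.84 0;0.0077 0.0375 0 0 0 5.84 0;0.0077 0.0375 0 0 0 5.84 0;0.0077 0.0375 0 0 0 5.84 0;0.0077 0.0375 0 0 0 5.84 0;0.0077 0.0375 0 0 0 5.84 0;0.0077 0.0375 0 0 0 5.84 0;0.0077 0.0375 0 0 0 5.84 0;0.0073 0.038 0 0 0 5.84 0;0 0 -0.03 0 0 0 0;0 0 -0.03 0 0 0 0;0 0 -0.03 0 0 0 0;0 0 0 0 0 0 0;0 0 0 0 0 0 0")

```text
time_s: 22.02
ee_pos: [0.5264, 0.2847, 0.0773]
eef_rot: [-3.139, -0.004, 3.047]
force: [0.5, 1.0, 0.1]
grip_width: 0.0936
grip_force: 0.0
```

Request:
carry_out(motion="0.0008 0.0012 -0.03 0 0 0 0;0 0 -0.025 0 0 0 0;0 0 -0.008 0 0 0 0;0 0 -0.0035 0 0 0 0;0 0 0 0 0 0 0;0 0 0 0 0 0 255;0 0 0 0 0 0 255;0 0 0 0 0 0 255;0 0 0 0 0 0 255;0 0 0 0 0 0 255;0 0 0 0 0 0 255;0 0 0 0 0 0 255;0 0 0 0 0 0 255", grip_force=25)

```text
time_s: 23.1
ee_pos: [0.5278, 0.2871, 0.0128]
eef_rot: [3.141, 0.0, 3.047]
force: [-0.3, -1.1, 4.8]
grip_width: 0.0597
grip_force: 25.0
```

Request:
carry_out(motion="0 0 0.02 0 0 0 255;0 0 0.03 0 0 0 255;0 0 0.035 0 0 0 255;0.002 -0.013 0.015 0 0 0 255;0.0035 -0.037 0 0 0 0 255;0.0035 -0.037 0 0 0 0 255;0.0035 -0.037 0 0 0 0 255;0.0035 -0.037 0 0 0 0 255;0.0035 -0.037 0 0 0 0 255;0.0035 -0.037 0 0 0 0 255;0.0035 -0.036 0 0 0 0 255;0.0005 -0.0086 0 0 0 0 255;0 0 -0.03 0 0 0 255;0 0 -0.03 0 0 0 255;0 0 -0.02 0 0 0 255;0 0 -0.008 0 0 0 255;0 0 -0.003 0 0 0 255;0 0 0 0 0 0 255;0 0 0 0 0 0 255")

```text
time_s: 24.68
ee_pos: [0.5554, 0.0076, 0.0227]
eef_rot: [3.141, 0.002, 3.048]
force: [0.1, 0.3, -0.7]
grip_width: 0.06
grip_force: 25.0
```

Request:
carry_out(motion="0 0 -0.001 0 0 0 255;0 0 -0.001 0 0 0 255;0 0 -0.001 0 0 0 255;0 0 0 0 0 0 255;0 0 0 0 0 0 255")

```text
time_s: 25.1
ee_pos: [0.5552, 0.0074, 0.0198]
eef_rot: [3.141, 0.002, 3.047]
force: [-3.7, -0.2, 10.2]
grip_width: 0.0599
grip_force: 25.0
```

Contact. Release, rise and turn -90°.

Request:
carry_out(motion="0 0 0 0 0 0 0;0 0 0 0 0 0 0;0 0 0 0 0 0 0;0 0 0 0 0 0 0;0 0 0 0 0 0 0;0 0 0.03 0 0 0 0;0 0 0.03 0 0 -6.92 0;0 0 0.03 0 0 -6.92 0;0 0 0.03 0 0 -6.92 0;0 0 0 0 0 -6.92 0;0 0 0 0 0 -6.92 0;0 0 0 0 0 -6.92 0;0 0 0 0 0 -6.92 0;0 0 0 0 0 -6.92 0;0 0 0 0 0 -6.92 0;0 0 0 0 0 -6.92 0;0 0 0 0 0 -6.92 0;0 0 0 0 0 -6.92 0;0 0 0 0 0 -6.92 0;0 0 0 0 0 0 0")

```text
time_s: 26.77
ee_pos: [0.5547, 0.0074, 0.1384]
eef_rot: [-3.141, 0.0, 1.471]
force: [0.4, -0.2, 0.4]
grip_width: 0.0938
grip_force: 0.0
```

```bash
python3 - <<'E'
from h import *
c=snap("wrist","w8")
for b in blobs(mask(c,(0,130,70),(8,255,255),(260,130,400,280)),60): print(rect(c,b,.036),np.mean(np.nonzero(b),1)[::-1].round(),np.percentile(zmed(c,b)[:,2],[10,50,90]).round(4))
E
```

```text
(array([554.3,   6.2,  34. ,  21.1,  84.3]), 642) [324. 201.] [0.0369 0.0378 0.0387]
```

Request:
carry_out(motion="0 0 -0.035 0 0 0 70;0 0 -0.035 0 0 0 70;0 0 -0.033 0 0 0 70;0 0 -0.013 0 0 0 70;0 0 -0.004 0 0 0 70;0 0 -0.0012 0 0 0 70;0 0 0 0 0 0 70;0 0 0 0 0 0 255;0 0 0 0 0 0 255;0 0 0 0 0 0 255;0 0 0 0 0 0 255;0 0 0 0 0 0 255;0 0 0 0 0 0 255;0 0 0 0 0 0 255;0 0 0 0 0 0 255;0 0 0 0 0 0 255")

```text
time_s: 28.15
ee_pos: [0.5548, 0.0074, 0.0175]
eef_rot: [3.141, -0.0, 1.477]
force: [-0.8, -0.6, 3.9]
grip_width: 0.0321
grip_force: 25.0
```

Request:
carry_out(motion="0 0 0.02 0 0 0 255;0 0 0.03 0 0 0 255;0 0 0.02 0 0 0 255;0.0047 -0.0341 0 0 0 1.7 255;0.0047 -0.0341 0 0 0 1.7 255;0.0047 -0.0341 0 0 0 1.7 255;0.0047 -0.0341 0 0 0 1.7 255;0.0047 -0.0341 0 0 0 1.7 255;0.0047 -0.0341 0 0 0 1.7 255;0 0 -0.02 0 0 0 255;0 0 -0.015 0 0 0 255;0 0 0 0 0 0 255;0 0 0 0 0 0 255;0 0 0 0 0 0 255")

```text
time_s: 29.32
ee_pos: [0.5833, -0.197, 0.0532]
eef_rot: [3.141, 0.0, 1.656]
force: [0.9, -0.7, -0.5]
grip_width: 0.032
grip_force: 25.0
```

Request:
carry_out(motion="0 0 -0.012 0 0 0 255;0 0 -0.012 0 0 0 255;0 0 -0.01 0 0 0 255;0 0 -0.004 0 0 0 255;0 0 -0.002 0 0 0 255;0 0 -0.0015 0 0 0 255;0 0 0 0 0 0 255;0 0 0 0 0 0 255")

```text
time_s: 29.98
ee_pos: [0.5831, -0.1973, 0.0111]
eef_rot: [3.141, 0.0, 1.655]
force: [0.4, 0.1, -0.5]
grip_width: 0.0317
grip_force: 25.0
```

Request:
carry_out(motion="0 0 -0.0007 0 0 0 255;0 0 0 0 0 0 255;0 0 0 0 0 0 0;0 0 0 0 0 0 0;0 0 0 0 0 0 0;0 0 0 0 0 0 0;0 0 0 0 0 0 0;0 0 0 0 0 0 0;0 0 0.01 0 0 0 0;0 0 0.02 0 0 0 0;0 0 0.035 0 0 0 0;0 0 0.035 0 0 0 0;-0.02 0.025 0.03 0 0 0 0;-0.02 0.03 0.035 0 0 0 0;-0.02 0.02 0.03 0 0 0 0;0 0 0 0 0 0 0;0 0 0 0 0 0 0")

```text
time_s: 31.4
ee_pos: [0.5275, -0.128, 0.2004]
eef_rot: [3.137, 0.002, 1.656]
force: [0.4, -0.5, -0.2]
grip_width: 0.094
grip_force: 0.0
```

```bash
python3 - <<'E'
from h import *
c=snap("wrist","w9")
for n,m in(("red",mask(c,(0,130,40),(8,255,255),(150,100,500,330))),("green",mask(c,(45,90,30),(90,255,255),(150,100,500,330))),("wt",mask(c,(20,120,60),(35,255,255),(150,0,500,250)))):
    for b in blobs(m,60): print(n,rect(c,b,.029 if n!="wt" else .006),np.mean(np.nonzero(b),1)[::-1].round(),np.percentile(zmed(c,b)[:,2],[5,50,95]).round(4))
E
```

```text
red (array([342.9, -63.1,  40.2,  14.4, -57.1]), 406) [165. 114.] [0.0012 0.0161 0.0181]
red (array([372.6, -60.1,  30.3,  13.7, -89.8]), 321) [192. 113.] [0.0058 0.0159 0.018 ]
red (array([ 579.3, -190.2,   93.6,   60. ,  -85. ]), 1887) [359. 230.] [0.0041 0.0081 0.0287]
red (array([ 583.2, -198.8,   34.9,   22.3,  -85.2]), 442) [362. 241.] [0.0298 0.031  0.0321]
green (array([ 437.9, -211.7,   94. ,   64.4,  -75.7]), 1560) [252. 232.] [0.0042 0.012  0.0287]
green (array([ 445.4, -223.3,   27.1,    6.5,  -89. ]), 65) [253. 252.] [0.0298 0.0312 0.2042]
wt (array([568.1, -63.8,  21.2,  12. ,   5. ]), 178) [360. 131.] [0.0058 0.0069 0.0087]
wt (array([548.7, -80.3,  22.3,  13.1, -21.5]), 189) [343. 143.] [0.0012 0.0069 0.0082]
wt (array([528.8, -84.7,  23.4,   4.7, -66.3]), 79) [327. 145.] [0.001  0.0127 0.0138]
```

View pics/w9.png

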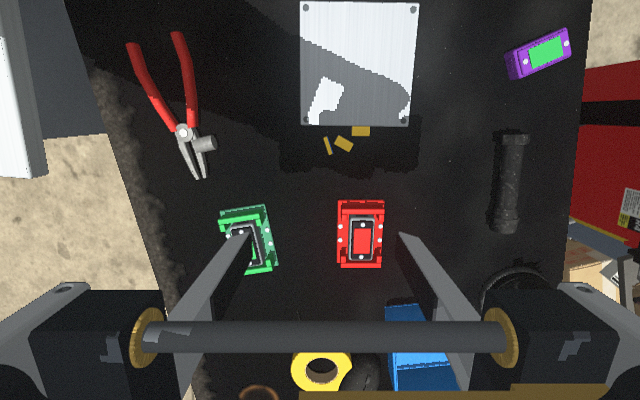

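Both sensors are seated in their nests, red at (362,241) and green at (245,240). The weights lie on the console at (327–360,131–145), and the robot is clear of everything.

```bash
python3 -c "
from station import ctrl
print(ctrl.hand_in())"
```

```text
the job is handed in; nothing more can be done
None
```

The job is done and handed in at about 31 s of the allowed 72 s: the weights are swept off the plate, the scraper stands on the console beside it, and each sensor went via the plate into the nest of its own colour (no verdict was returned).

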